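Snap the food box lid shut all round

ROBOT

A 6-joint arm with a two-finger parallel gripper is mounted at the origin on the work surface. World frame = base frame: x ahead of the robot, y to its left, z up, the work surface at z = 0. Lengths are in m, angles in rad, forces in N, time in s.
With the tool pointing down it reaches from about 0.3 to 0.95 m from the base axis. Payload 3.1 kg.
Tool frame: the origin (TCP) lies midway between the tips of the shut fingers; the grasp point (between the pads) lies 19 mm behind it (robot.grasp_offset is the distance from the TCP to the grasp point, in m); x points along the fingers, y is the direction in which the jaws open and shut, and the axes are right-handed (so a half turn about x gives the same grasp; the last joint's range is limited). The gripper opens to 85 mm and grips with 20 to 120 N. Pads are 22 mm wide; open, the fingers measure 114 mm over their backs; the gripper's body (76 mm by 85 mm) begins 54 mm behind the grasp point. The pads swing forward as they close: fully open they stand 13 mm farther back than shut.
Start: joints at [1.105, 0.308, 1.634, -0, 1.2, -0.07], TCP at [0.241, 0.577, 0.231] pointing down, gripper open.
Joint ranges: [-3.06, 3.06], [-0.79, 1.96], [0.05, 2.63], [-1.19, 4.34], [0.05, 2.64], [-2.94, 2.94]. Speed limits (rad/s): [2.79, 2.79, 3.14, 3.14, 3.14, 3.14].

INTERFACE

Orientations are given as a unit quaternion [x, y, z, w].
In Python, from rig import robot gives the robot as it stands.
- The arm moves only by the shell command python3 -m pendant 'ROWS' [FORCE]. ROWS is JSON, a list of rows, each a list of 3 entries, a list of its own where there are three numbers: the opening, from -1 (shut) to 1 (fully open), so that 0 is half open, then the shift along the tool's x, y, z in mm, then the turn about the tool's x in rad. A call has 1 to 8 rows; each row shifts and turns the commanded pose from where the row before left it, along the tool's axes as they then stand; what a row does not reach is not made up. A row lasts 1/10 s, in which the tool goes at most 50 mm and 8.59 degrees, less where a joint would pass 70% of its speed; a pose out of reach is approached as far as the arm can. A call with a gripper value outside its range is refused whole. The fingers move at their own pace and stop on an object; FORCE is the grip in N (left out, the last holds). Time passes only in rows, so rows that do not move let the fingers close. It gives the time, the measured TCP pose, the force and the opening at its end, in the units of the state.
- robot.state(): the state, without advancing time (a new reading comes with each control period).
- robot.get_image(name): name is "side" or "top" or "wrist"; returns (picture, depth): 400x640x3 uint8, red, green, blue; 400x640 float32, m along the optical axis (not along the pixel's ray), 0 where there is no reading.
- robot.calibration(name): a dict with "fx", "fy", "cx", "cy" (pixels), "dist" ([k1, k2, p1, p2, k3] as OpenCV has them; the pictures are not rectified), "world_to_cam" (4x4, takes a point from world to camera coordinates); the wrist camera has in their place "mount" (4x4, takes a point from camera to tool coordinates, whose origin is the TCP and whose axes are the tool frame's). Camera axes: x right, y up, looking along -z (the intrinsics and any distortion apply to the point x, -y, -z); pixel columns grow to the right and rows downward; lengths in m; the calibration is good to about 2 mm. A picture is of the moment at which its call begins: read the wrist's pose just before it. calibration takes no time and is no camera call.
- robot.job_done(): hands the job in, once; it reports no verdict.
Trained networks look in the newest picture that a camera, given by its name, has taken for a name from the list of things; names that differ only in an ending like _2 or _b are one class to them, and where a whole thing is asked for, a point or a joint stands for the part that bears it (a point fixed in the world has none). Each returns a list of dicts, best first, with "score" (0 to 1); they miss things now and then, are a little off and sometimes report something else, mostly with a low value. They report only what shows in the picture. A call takes as long as a camera call. They do not tell look-alikes from the thing itself.
- robot.search_frame(camera, thing): "bbox" ([left, top, width, height] in pixels, round what is visible of it).
- robot.silhouettes(camera, thing): "pixels" (400x640 bool, what is visible of it) and "bbox" ([left, top, width, height] in pixels, round what is visible of it).
- robot.pinpoint(camera, thing): "xy" ([column, row] in pixels: a listed point, or the origin of a listed thing).
The state is a dict: "time": time; "qpos": joint angles; "dq": joint speeds; "joint_efforts": joint torques, N m; "tcp_pos": TCP position; "tool_rot": TCP orientation; "wrist_force": force on the tool from outside, world axes, zero at the start; "moment": the same for the moment, N m; "finger_gap": finger opening in m.
Only numpy, scipy, OpenCV 4.12 (cv2) and the standard library are available. Lean on these libraries where they do the work, as an engineer would, in place of code of your own. Each camera call takes 0.05 s, during which the arm holds its last target.

TASK

The lid on the large stainless food box has been laid on, but its four corners are still sprung up: with the fingertips, press each corner down until it snaps shut, level with the rest of the lid. Only press: do not lift, tip or shove the box, and do not disturb anything else on the counter.

Things in the scene. Friction and masses are not known exactly. Their poses are not given: they have to be found in the camera images.
- food_box: Large stainless food box, slate-grey plastic press-on lid laid on it: 156 mm (own x) by 206 mm (own y) over the lid, 76 mm high to the lid's flat top (beads 2 mm more), 0.6 to 1.1 kg, loose. Only the lid's four corners (rounded, radius 28 mm) are sprung up; the rest of the lid is at its final height. Origin: centre of the underside; x to its back, y left, z up; lift tab at mid front (-x).
- corner_front_left (a joint): Lid corner front left (-x, +y of the box), rad: 0 = sprung up (tip 7 mm proud), 0.22 = shut, level. It bends about a line across the corner, 62 mm along each side. Resists most at first (about 8 N pressed near the tip, 12 N at its pad point, more nearer the line), gives way past 0.12, snaps to 0.22 by itself and stays; let go earlier, it springs up again.
- pad_front_left (a point): Point on top of the front left lid corner where a fingertip presses well: on the corner's diagonal, 20 mm outside its bending line, 12 mm inside its rounded tip; 4 mm above the lid's flat top while sprung up, level with it when shut.
- corner_front_right (a joint): Lid corner front right (-x, -y of the box), rad: 0 = sprung up (tip 7 mm proud), 0.22 = shut, level. It bends about a line across the corner, 62 mm along each side. Resists most at first (about 8 N pressed near the tip, 12 N at its pad point, more nearer the line), gives way past 0.12, snaps to 0.22 by itself and stays; let go earlier, it springs up again.
- pad_front_right (a point): Point on top of the front right lid corner where a fingertip presses well: on the corner's diagonal, 20 mm outside its bending line, 12 mm inside its rounded tip; 4 mm above the lid's flat top while sprung up, level with it when shut.
- corner_back_left (a joint): Lid corner back left (+x, +y of the box), rad: 0 = sprung up (tip 7 mm proud), 0.22 = shut, level. It bends about a line across the corner, 62 mm along each side. Resists most at first (about 8 N pressed near the tip, 12 N at its pad point, more nearer the line), gives way past 0.12, snaps to 0.22 by itself and stays; let go earlier, it springs up again.
- pad_back_left (a point): Point on top of the back left lid corner where a fingertip presses well: on the corner's diagonal, 20 mm outside its bending line, 12 mm inside its rounded tip; 4 mm above the lid's flat top while sprung up, level with it when shut.
- corner_back_right (a joint): Lid corner back right (+x, -y of the box), rad: 0 = sprung up (tip 7 mm proud), 0.22 = shut, level. It bends about a line across the corner, 62 mm along each side. Resists most at first (about 8 N pressed near the tip, 12 N at its pad point, more nearer the line), gives way past 0.12, snaps to 0.22 by itself and stays; let go earlier, it springs up again.
- pad_back_right (a point): Point on top of the back right lid corner where a fingertip presses well: on the corner's diagonal, 20 mm outside its bending line, 12 mm inside its rounded tip; 4 mm above the lid's flat top while sprung up, level with it when shut.
- tumbler_a: Bystander, loose: frosted glass tumbler, 72 mm across the mouth, 95 mm high. Origin: centre of its underside.
- tumbler_b: Bystander, loose: the other frosted glass tumbler, the same size. Origin: centre of its underside.
- salt_cellar: Bystander, loose: black ceramic salt cellar with a knobbed top, 80 mm across, 70 mm high. Origin: centre of its underside.
- egg_poacher: Bystander, loose: hard grey silicone egg-poaching cup with two ear tabs, 110 mm over the tabs, 40 mm high. Origin: centre of its underside.
- small_box: Bystander, loose: smaller stainless food box, 100 x 120 x 56 mm high, whose slate-grey lid is already shut. Origin: centre of its underside.
- canister: Bystander, loose: tall round empty stainless canister, open on top, 109 mm across, 140 mm high. Origin: centre of its underside.
There are look-alikes about, which are no part of the job. What is shaped like the food_box but red or yellow is not meant.

How it is judged:
By the outcome, as a careful person would: the job done as asked, in the order asked, and still so for the second after the job is handed in, with the robot touching nothing.
It also fails if it takes over 45 s, if anything falls off the work surface, if the arm or the gripper's body presses on something with over 40 N, if the wrist force passes 120 N, or if a joint passes its speed limit or range.

## Working session

There is one attempt and no reset: what is moved stays moved. The work goes in short steps, Python scripts to look and compute and a shell command to move; the robot and the scene stay as the last step left them, time stands still between calls to the robot, and variables do not carry over. Pictures are saved under pics/ and viewed, and the job is handed in when it is done.

```bash
ls; mkdir -p pics
python3 - <<'E'
from rig import robot
import cv2
print(robot.state())
for n in("top","side"):
    p,d=robot.get_image(n); cv2.imwrite(f"pics/{n}0.png",p[:,:,::-1])
    c=robot.calibration(n); print(n,c)
    import numpy as np; np.save(f"{n}d.npy",d)
    for t in("food_box","pad_front_left"):
        print(t,[(r['score'],r['xy']) for r in robot.pinpoint(n,t)])
    print([(r['score'],r['bbox']) for r in robot.search_frame(n,'food_box')])
print(robot.calibration("wrist"))
E
```

```text
pics
{'time': 0.0, 'qpos': array([ 1.10529749e+00,  3.08988883e-01,  1.63520978e+00, -2.57133907e-05,
        1.19970777e+00, -6.96858230e-02]), 'dq': array([ 0.00053362,  0.00010663, -0.00256586,  0.00054881, -0.00014797,
        0.00159331]), 'joint_efforts': array([ 2.43451095e-04, -4.15266895e+01, -2.76656842e+01, -5.01260729e-06,
        1.00756562e-02, -2.46637313e-06]), 'tcp_pos': array([0.24062229, 0.57591893, 0.23004606]), 'tool_rot': array([ 0.13823481,  0.69351262, -0.13981715,  0.69309635]), 'wrist_force': array([ 5.26761956e-04, -2.13463554e-02, -7.44915805e-01]), 'moment': array([ 0.02770338,  0.0083454 , -0.05102147]), 'finger_gap': 0.08536840152921484}
top {'fx': 387.4066610464958, 'fy': 387.4066610464958, 'cx': 320.7773309878157, 'cy': 204.00042712682136, 'dist': array([-0.07871944,  0.        ,  0.        ,  0.        ,  0.        ]), 'world_to_cam': array([[ 0.09566087, -0.99541176, -0.00210489,  0.01475028],
       [ 0.97275476,  0.09303446,  0.21235055, -0.54511017],
       [-0.21118041, -0.02236118,  0.97719129, -1.31818585],
       [ 0.        ,  0.        ,  0
[... 832 characters left out ...]
front_left [(0.7, [318.6, 219.3]), (0.39, [279.6, 152.5])]
[(0.97, [189.5, 304.0, 127.9, 96.0]), (0.8, [311.0, 211.0, 74.6, 73.3]), (0.73, [272.3, 153.1, 48.2, 48.1])]
{'fx': 329.189881064638, 'fy': 329.189881064638, 'cx': 316.2713828142556, 'cy': 196.39456018778196, 'dist': array([-0.06419977,  0.        ,  0.        ,  0.        ,  0.        ]), 'mount': array([[ 3.49274649e-04,  3.18517870e-01, -9.47916792e-01,
        -1.43553629e-01],
       [ 9.99997817e-01,  1.84135360e-03,  9.87194153e-04,
         5.32709374e-04],
       [ 2.05988898e-03, -9.47915068e-01, -3.18516532e-01,
        -8.32839802e-02],
       [ 0.00000000e+00,  0.00000000e+00,  0.00000000e+00,
         1.00000000e+00]])}
```

View pics/top0.png

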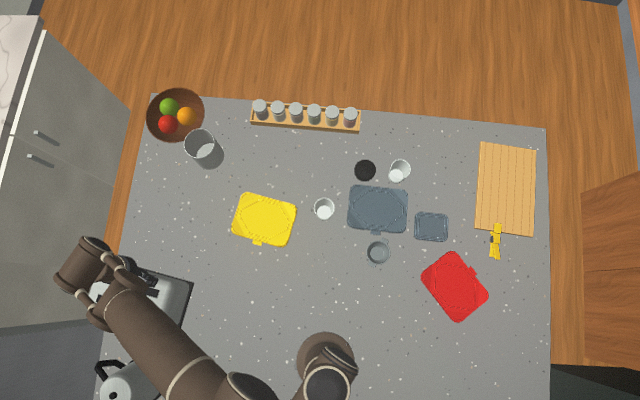

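View pics/side0.png

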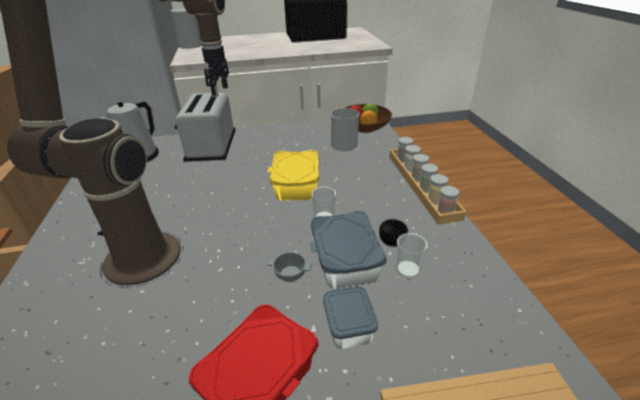

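Candidates in the top view: the large slate lid at (377,209), yellow (265,219), red (455,286) and the small slate box (431,227). I choose the slate one at (377,209), whose tab at (376,232) faces the robot. Next I measure it and check a close crop.

```bash
cat > h.py <<'E'
import numpy as np, cv2
from rig import robot
from scipy.spatial.transform import Rotation as R
def w2c(n,st=None):
    c=robot.calibration(n)
    if n!="wrist": return c,np.linalg.inv(c["world_to_cam"])
    T=np.eye(4);T[:3,:3]=R.from_quat(st["tool_rot"]).as_matrix();T[:3,3]=st["tcp_pos"]
    return c,T@c["mount"]
def cloud(n,d,st=None):
    c,M=w2c(n,st); K=np.array([[c['fx'],0,c['cx']],[0,c['fy'],c['cy']],[0,0,1]])
    v,u=np.mgrid[0:400,0:640]; uv=np.stack([u,v],-1).reshape(-1,1,2).astype(np.float64)
    p=cv2.undistortPoints(uv,K,c['dist']).reshape(400,640,2)
    P=np.stack([p[...,0]*d,-p[...,1]*d,-d],-1)
    return P@M[:3,:3].T+M[:3,3]
def project(n,pts,st=None):
    c,M=w2c(n,st); K=np.array([[c['fx'],0,c['cx']],[0,c['fy'],c['cy']],[0,0,1]])
    q=(np.array(pts)-M[:3,3])@M[:3,:3]; q=q*[1,-1,-1]
    return cv2.projectPoints(q,np.zeros(3),np.zeros(3),K,c['dist'])[0].reshape(-1,2)
E
python3 - <<'E'
from h import *
p=cv2.imread("pics/top0.png"); d=np.load("topd.npy"); W=cloud("top",d)
cv2.imwrite("pics/crop0.png",cv2.resize(p[140:270,290:470],None,fx=4,fy=4,interpolation=cv2.INTER_CUBIC))
m=np.zeros((400,640),bool); m[180:240,340:412]=1
m&=(W[...,2]>.06)&(W[...,2]<.09)
n,l,s,c=cv2.connectedComponentsWithStats(m.astype(np.uint8)); i=1+np.argmax(s[1:,4]); m=l==i
P=W[m]; print(len(P),np.percentile(P[:,2],[5,50,95])); r=cv2.minAreaRect((P[:,:2]*1000).astype(np.float32)); print(r)
def loc(b,zlo):
    x0,x1,y0,y1=b; q=W[y0:y1,x0:x1].reshape(-1,3); q=q[q[:,2]>zlo]; return q[:,:2].min(0).round(3),q[:,:2].max(0).round(3),q[:,2].max().round(3)
for n,b in dict(tb=(310,338,190,225),salt=(352,380,155,184),tumR=(385,412,155,184),egg=(362,395,236,268),small=(412,450,205,245)).items(): print(n,loc(b,.015))
E
```

```text
2560 [0.06989259 0.07563372 0.08083334]
((535.4381103515625, -131.84207153320312), (208.75120544433594, 167.58119201660156), 89.3385238647461)
tb (array([0.489, 0.019]), array([0.556, 0.089]), np.float64(0.099))
salt (array([ 0.25 , -0.121]), array([0.728, 0.036]), np.float64(1.404))
tumR (array([ 0.25 , -0.237]), array([0.722, 0.036]), np.float64(1.404))
egg (array([ 0.25, -0.19]), array([0.447, 0.036]), np.float64(1.404))
small (array([ 0.25, -0.39]), array([0.552, 0.036]), np.float64(1.404))
```

View pics/crop0.png

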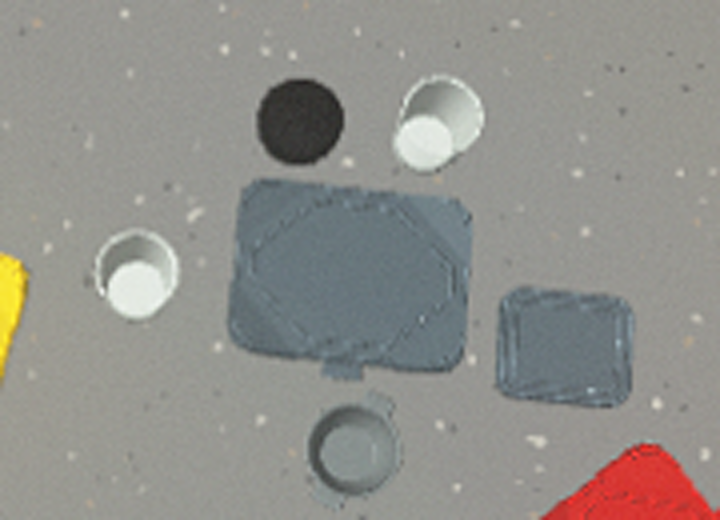

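The crop confirms it: a large slate lid with sprung corners and its tab at the front (towards the robot), with the salt cellar and tumbler B behind, tumbler A to the left, the egg poacher in front and the small box to the right. Next I work out the move to above the box.

```bash
cat > go.py <<'E'
import sys
from h import *
s=robot.state(); Rm=R.from_quat(s["tool_rot"]).as_matrix()
print(s["time"],s["tcp_pos"].round(4)); print(Rm.round(3))
t=np.array([float(a) for a in sys.argv[1:4]]); print("shift mm",((t-s["tcp_pos"])@Rm*1000).round(1))
E
python3 go.py 0.5 -0.132 0.23
```

```text
0.4 [0.241  0.5766 0.2311]
[[-0.     0.386  0.923]
 [-0.     0.923 -0.386]
 [-1.    -0.     0.   ]]
shift mm [   1.3 -553.9  512.2]
```

```bash
python3 -m pendant '[[-1,[0,-20,18.5],0],[-1,[0,-36,33],0],[-1,[0,-36,33],0],[-1,[0,-36,33],0],[-1,[0,-36,33],0],[-1,[0,-36,33],0],[-1,[0,-36,33],0],[-1,[0,-36,33],0]]' 40
python3 -m pendant '[[-1,[0,-36,33],0],[-1,[0,-36,33],0],[-1,[0,-36,33],0],[-1,[0,-36,33],0],[-1,[0,-36,33],0],[-1,[0,-36,33],0],[-1,[0,-36,33],0],[-1,[0,-30,29],-0.132]]'
python3 -m pendant '[[-1,[0,0,0],-0.132],[-1,[0,0,0],-0.132],[-1,[0,0,0],0]]'; python3 go.py 0.5 -0.132 0.23
```

```text
time: 1.2
tcp_pos: [0.3667, 0.2278, 0.2317]
tool_rot: [0.139, 0.693, -0.139, 0.694]
wrist_force: [1.0, -0.5, 0.3]
finger_gap: -0.0002
time: 2.0
tcp_pos: [0.4981, -0.1336, 0.2317]
tool_rot: [0.092, 0.701, -0.092, 0.701]
wrist_force: [0.4, 0.3, 1.0]
finger_gap: 0.0001
time: 2.3
tcp_pos: [0.4975, -0.1315, 0.2312]
tool_rot: [0.0, 0.707, -0.0, 0.707]
wrist_force: [0.5, 0.1, 0.5]
finger_gap: -0.0001
2.3 [ 0.4975 -0.1315  0.2312]
[[-0.     0.001  1.   ]
 [ 0.     1.    -0.001]
 [-1.     0.    -0.   ]]
shift mm [ 1.2 -0.5  2.5]
```

Run:
```python
from h import *
s=robot.state(); p,d=robot.get_image("wrist"); cv2.imwrite("pics/w1.png",p[:,:,::-1]); np.savez("w1.npz",p=p,d=d,pos=s["tcp_pos"],rot=s["tool_rot"])
for n in("pad_front_left","pad_front_right","pad_back_left","pad_back_right","food_box"):
    print(n,[(r['score'],r['xy']) for r in robot.pinpoint("wrist",n)])
```

```text
pad_front_left [(0.55, [407.2, 162.1]), (0.35, [264.1, 297.3])]
pad_front_right [(0.83, [14.5, 73.1]), (0.68, [219.0, 159.5])]
pad_back_left [(0.68, [396.5, 278.4])]
pad_back_right [(0.87, [228.0, 276.8]), (0.6, [614.1, 188.5])]
food_box [(0.65, [314.3, 195.6])]
```

View pics/w1.png

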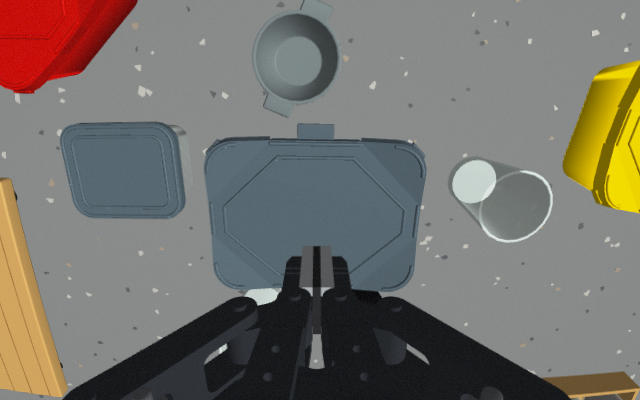

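The wrist view shows the lid at about (315,205), the tab at (315,131) on the front side, and pads at (407,162), (219,159), (396,278) and (228,277). Now I fit the box pose.

Run:
```python
from h import *
z=np.load("w1.npz"); p=z["p"];d=z["d"]; st=dict(tcp_pos=z["pos"],tool_rot=z["rot"]); W=cloud("wrist",d,st)
m=(W[...,2]>.07)&(W[...,2]<.088); hsv=cv2.cvtColor(p,cv2.COLOR_RGB2HSV); 
m&=(hsv[...,1]>40)&(abs(W[...,1]+.132)<.13); m[:136]=0
n,l,s,c=cv2.connectedComponentsWithStats(m.astype(np.uint8)); m=l==1+np.argmax(s[1:,4])
P=W[m]; print(len(P),np.percentile(P[:,2],[5,50,95]),P[:,:2].min(0),P[:,:2].max(0))
r=cv2.minAreaRect((P[:,:2]*1000).astype(np.float32)); print("rect",r)
# edges: left/right (y extremes per x), front (x min per y)
def line(a,b):return np.polyfit(a,b,1)
xs=np.arange(.50,.585,.004); L=[(x,*np.percentile(q,[0,100])) for x in xs if len(q:=P[abs(P[:,0]-x)<.002,1])>20]; L=np.array(L)
print("right",line(L[:,0],L[:,1]),"left",line(L[:,0],L[:,2]), "at .541",np.polyval(line(L[:,0],L[:,1]),.541),np.polyval(line(L[:,0],L[:,2]),.541))
ys=np.r_[np.arange(-.2,-.155,.004),np.arange(-.108,-.06,.004)]; F=np.array([(y,P[abs(P[:,1]-y)<.002,0].min(),P[abs(P[:,1]-y)<.002,0].max()) for y in ys])
print("front",line(F[:,0],F[:,1]),np.polyval(line(F[:,0],F[:,1]),-.132), "back",F[:,2].round(3))
q={"FL":(407.2,162.1,.08),"FR":(219,159.5,.08),"BL":(396.5,278.4,.08),"BR":(228,276.8,.08)}
c,M=w2c("wrist",st);K=np.array([[c['fx'],0,c['cx']],[0,c['fy'],c['cy']],[0,0,1]])
for k,(u,v,h) in q.items():
    a=cv2.undistortPoints(np.array([[[u,v]]]),K,c['dist']).ravel(); ray=M[:3,:3]@[a[0],-a[1],-1]; t=(h-M[2,3])/ray[2]; print(k,(M[:3,3]+t*ray).round(4), W[int(v),int(u)].round(4))
```

```text
28635 [0.07594979 0.07729945 0.08178259] [ 0.45830011 -0.23620938] [ 0.61842683 -0.02950728]
rect ((538.3126831054688, -132.96548461914062), (205.6244354248047, 157.7892608642578), 88.8830337524414)
right [-0.01428083 -0.22768176] left [-0.02120381 -0.01917137] at .541 -0.2354076923428334 -0.03064262808330575
front [0.02071737 0.4629293 ] 0.46019460851270355 back [0.615 0.615 0.615 0.615 0.615 0.616 0.616 0.616 0.615 0.604 0.584 0.58
 0.579 0.581 0.594 0.613 0.618 0.617 0.618 0.617 0.618 0.618 0.617 0.617]
FL [ 0.4805 -0.0473  0.08  ] [ 0.4803 -0.0476  0.0805]
FR [ 0.4775 -0.2198  0.08  ] [ 0.4768 -0.2194  0.0813]
BL [ 0.6037 -0.0477  0.08  ] [ 0.6023 -0.0486  0.0813]
BR [ 0.6013 -0.2228  0.08  ] [ 0.5987 -0.2219  0.0826]
```

```bash
python3 -m pendant '[[-1,[0,43,-9.5],0],[-1,[0,43,-9.5],0],[-1,[20,0,0],-0.131],[-1,[20,0,0],-0.131],[-1,[20,0,0],-0.131],[-1,[20,0,0],-0.131],[-1,[20,0,0],-0.131],[-1,[15,0,0],-0.13]]'
python3 -m pendant '[[-1,[0,0,0],0]]'; python3 go.py 0.4785 -0.0456 0.085
```

```text
time: 3.4
tcp_pos: [0.4779, -0.0445, 0.1152]
tool_rot: [-0.272, 0.653, 0.272, 0.652]
wrist_force: [-0.2, -0.5, 0.7]
finger_gap: -0.0001
time: 3.5
tcp_pos: [0.4763, -0.0443, 0.1142]
tool_rot: [-0.269, 0.655, 0.271, 0.652]
wrist_force: [-0.9, -0.0, -0.3]
finger_gap: 0.0003
3.5 [ 0.4763 -0.0443  0.1142]
[[-0.005 -0.707  0.707]
 [ 0.001  0.707  0.707]
 [-1.     0.004 -0.003]]
shift mm [29.2 -2.6  0.7]
```

Run:
```python
from h import *
s=robot.state(); p,d=robot.get_image("wrist"); cv2.imwrite("pics/w2.png",p[:,:,::-1])
```

```text
(no output)
```

View pics/w2.png

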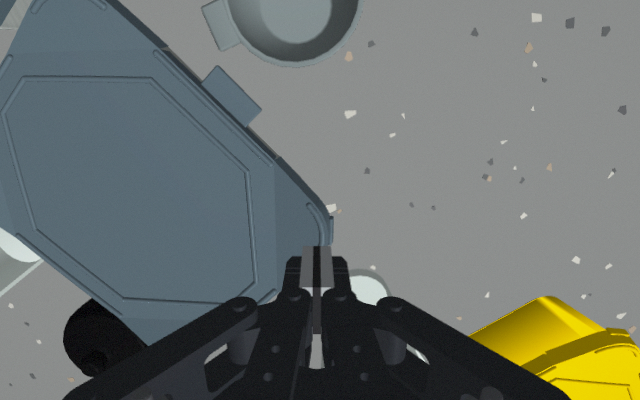

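The fingertip is above the front-left corner (about (317,250)). I shift 2.5 mm inward along the diagonal and come down.

```bash
python3 -m pendant '[[-1,[14,-2.5,0.7],0],[-1,[13,0,0],0],[-1,[2,0,0],0],[-1,[1.5,0,0],0],[-1,[1.5,0,0],0],[-1,[0,0,0],0]]'; python3 go.py 0.4785 -0.0456 0.076
```

```text
time: 4.15
tcp_pos: [0.4809, -0.0462, 0.0844]
tool_rot: [-0.271, 0.653, 0.27, 0.653]
wrist_force: [-0.1, -0.2, -0.5]
finger_gap: 0.0
4.15 [ 0.4809 -0.0462  0.0844]
[[ 0.    -0.707  0.707]
 [-0.     0.707  0.707]
 [-1.    -0.     0.   ]]
shift mm [ 8.4  2.2 -1.3]
```

```bash
python3 -m pendant '[[-1,[2,1.5,-1],0],[-1,[1,0,0],0],[-1,[1,0,0],0],[-1,[0,0,0],0]]'; python3 go.py 0.4785 -0.0456 0.076
```

```text
time: 4.55
tcp_pos: [0.4794, -0.0458, 0.0815]
tool_rot: [-0.271, 0.653, 0.27, 0.653]
wrist_force: [-2.1, 1.0, 9.0]
finger_gap: 0.0
4.55 [ 0.4794 -0.0458  0.0815]
[[ 0.    -0.707  0.707]
 [ 0.     0.707  0.707]
 [-1.    -0.     0.   ]]
shift mm [ 5.5  0.8 -0.5]
```

Contact made at 9 N. Continuing in small steps.

```bash
python3 -m pendant '[[-1,[0.8,0,0],0],[-1,[0.8,0,0],0],[-1,[0,0,0],0]]'; python3 -m pendant '[[-1,[0.8,0,0],0],[-1,[0.8,0,0],0],[-1,[0,0,0],0]]'
```

```text
time: 4.85
tcp_pos: [0.479, -0.0458, 0.0788]
tool_rot: [-0.271, 0.653, 0.27, 0.653]
wrist_force: [0.4, 0.2, -0.4]
finger_gap: -0.0005
time: 5.15
tcp_pos: [0.4787, -0.0458, 0.0767]
tool_rot: [-0.27, 0.653, 0.271, 0.653]
wrist_force: [0.6, -0.6, 0.0]
finger_gap: 0.0
```

Snapped: the force dropped to 0. Lift and go to back right in the same orientation.

```bash
python3 -m pendant '[[-1,[-15,0,0],0],[-1,[-15,0,0],0],[-1,[0,-41.5,-7.9],0],[-1,[0,-41.5,-7.9],0],[-1,[0,-41.5,-7.9],0],[-1,[0,-41.5,-7.9],0],[-1,[0,-41.5,-7.9],0],[-1,[0,0,0],0]]'; python3 -m pendant '[[-1,[0,0,0],0]]';python3 go.py 0.5975 -0.2204 0.085;python3 - <<'E'
from h import *
p,d=robot.get_image("wrist"); cv2.imwrite("pics/w3.png",p[:,:,::-1])
p,d=robot.get_image("side"); cv2.imwrite("pics/s3.png",cv2.resize(p[190:310,280:440,::-1],None,fx=4,fy=4,interpolation=cv2.INTER_CUBIC))
E
```

```text
time: 5.95
tcp_pos: [0.6011, -0.2256, 0.1076]
tool_rot: [-0.271, 0.653, 0.268, 0.655]
wrist_force: [-0.8, -0.2, 0.1]
finger_gap: 0.0
time: 6.05
tcp_pos: [0.5975, -0.2212, 0.1063]
tool_rot: [-0.27, 0.654, 0.27, 0.653]
wrist_force: [0.4, 0.9, -0.5]
finger_gap: -0.0
6.05 [ 0.5975 -0.2212  0.1063]
[[-0.001 -0.706  0.708]
 [ 0.001  0.708  0.706]
 [-1.     0.001 -0.   ]]
shift mm [21.3  0.5  0.6]
```

View pics/w3.png

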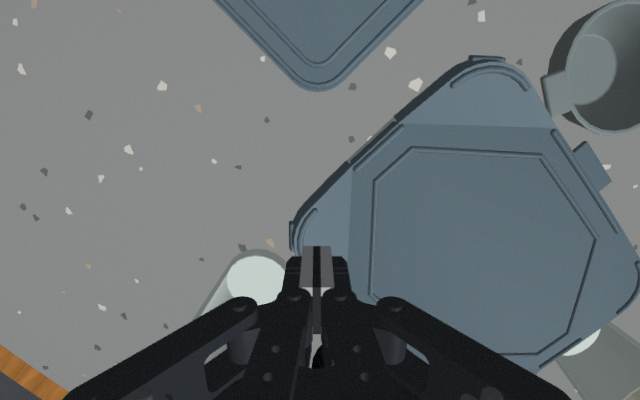

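View pics/s3.png

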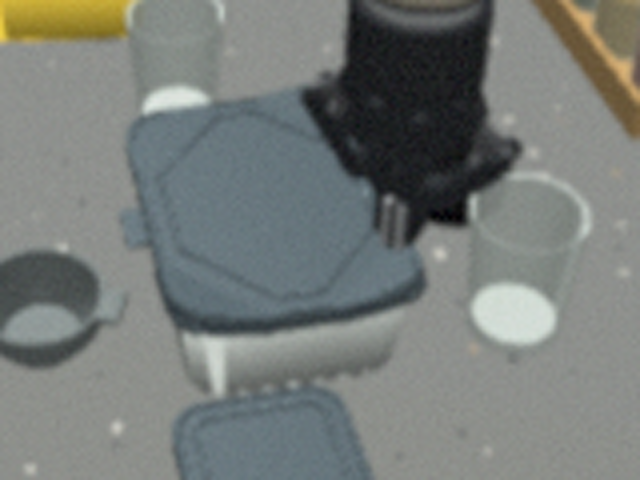

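The front-left corner (630,280) now looks level with the lid; front right (490,80) is still raised, and the fingertip is over the back-right pad. Pressing.

```bash
python3 -m pendant '[[-1,[12,0,0],0],[-1,[9,0.5,0.5],0],[-1,[1.5,0,0],0],[-1,[1,0,0],0],[-1,[1,0,0],0],[-1,[0,0,0],0]]'; python3 go.py 0.5975 -0.2204 0.076
```

```text
time: 6.75
tcp_pos: [0.5979, -0.2198, 0.0828]
tool_rot: [-0.271, 0.653, 0.27, 0.653]
wrist_force: [-0.4, 0.4, -0.5]
finger_gap: -0.0003
6.75 [ 0.5979 -0.2198  0.0828]
[[ 0.    -0.707  0.707]
 [-0.     0.707  0.707]
 [-1.    -0.     0.   ]]
shift mm [ 6.8 -0.1 -0.7]
```

```bash
python3 -m pendant '[[-1,[1,0,0],0],[-1,[1,0,0],0],[-1,[0,0,0],0]]'; python3 -m pendant '[[-1,[0.8,0,0],0],[-1,[0.8,0,0],0],[-1,[0,0,0],0]]';  python3 -m pendant '[[-1,[0.8,0,0],0],[-1,[0.8,0,0],0],[-1,[0,0,0],0]]'
```

```text
time: 7.05
tcp_pos: [0.5982, -0.2201, 0.0815]
tool_rot: [-0.271, 0.653, 0.27, 0.654]
wrist_force: [-0.7, 0.8, 3.9]
finger_gap: -0.0001
time: 7.35
tcp_pos: [0.5984, -0.2202, 0.0807]
tool_rot: [-0.271, 0.653, 0.27, 0.654]
wrist_force: [-3.2, 1.4, 7.6]
finger_gap: -0.0001
time: 7.65
tcp_pos: [0.5976, -0.2198, 0.0771]
tool_rot: [-0.27, 0.653, 0.271, 0.653]
wrist_force: [-0.6, -0.3, -0.4]
finger_gap: -0.0001
```

```bash
python3 -m pendant '[[-1,[-15,0,0],0],[-1,[-15,0,0],0],[-1,[0,29.8,31],0],[-1,[0,29.8,31],0],[-1,[0,29.8,31],0],[-1,[0,29.8,31],0],[-1,[0,0,0],0.131],[-1,[0,0,0],0.131]]'; python3 -m pendant '[[-1,[0,0,0],0.131],[-1,[0,0,0],0.131],[-1,[0,0,0],0.131],[-1,[0,0,0],0.131],[-1,[0,0,0],0.131],[-1,[0,0,0],0.131],[-1,[0,0,0],0.131],[-1,[0,0,0],0.131]]'; python3 -m pendant '[[-1,[0,0,0],0.131],[-1,[0,0,0],0.131],[-1,[0,0,0],0],[-1,[0,0,0],0]]';python3 go.py 0.6009 -0.048 0.085
```

```text
time: 8.45
tcp_pos: [0.602, -0.046, 0.1091]
tool_rot: [-0.182, 0.683, 0.182, 0.684]
wrist_force: [0.0, 0.8, 0.9]
finger_gap: -0.0002
time: 9.25
tcp_pos: [0.6021, -0.048, 0.1091]
tool_rot: [0.185, 0.682, -0.185, 0.683]
wrist_force: [0.7, -0.3, 0.4]
finger_gap: 0.0003
time: 9.65
tcp_pos: [0.6018, -0.0479, 0.1085]
tool_rot: [0.27, 0.653, -0.27, 0.654]
wrist_force: [-0.2, 0.2, 0.7]
finger_gap: -0.0
9.65 [ 0.6018 -0.0479  0.1085]
[[ 0.002  0.706  0.708]
 [-0.     0.708 -0.706]
 [-1.     0.001  0.001]]
shift mm [23.5 -0.7 -0.6]
```

Run:
```python
from h import *
p,d=robot.get_image("wrist"); cv2.imwrite("pics/w4.png",p[:,:,::-1])
```

```text
(no output)
```

View pics/w4.png

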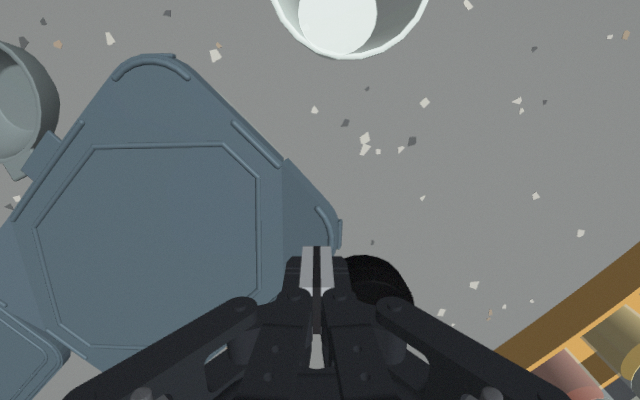

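Front left (150,75) is level; the fingertip at (317,255) is over the still-raised back-left corner, and the salt cellar (375,280) is clear and lower than the lid. Pressing.

```bash
python3 -m pendant '[[-1,[13,-0.5,-0.5],0],[-1,[10,0,0],0],[-1,[1.5,0,0],0],[-1,[1,0,0],0],[-1,[1,0,0],0],[-1,[0,0,0],0]]'; python3 go.py 0.6009 -0.048 0.076;  python3 -m pendant '[[-1,[1,0,0],0],[-1,[1,0,0],0],[-1,[0,0,0],0]]'; python3 -m pendant '[[-1,[0.8,0,0],0],[-1,[0.8,0,0],0],[-1,[0,0,0],0]]'
```

```text
time: 10.3
tcp_pos: [0.5996, -0.0477, 0.0813]
tool_rot: [0.271, 0.654, -0.271, 0.652]
wrist_force: [-4.0, 0.5, 5.3]
finger_gap: 0.0002
10.3 [ 0.5996 -0.0477  0.0813]
[[-0.002  0.708  0.706]
 [ 0.     0.706 -0.708]
 [-1.    -0.002 -0.002]]
shift mm [5.3 0.7 1.1]
time: 10.6
tcp_pos: [0.6, -0.0476, 0.0789]
tool_rot: [0.271, 0.653, -0.271, 0.653]
wrist_force: [-0.6, 0.9, 0.6]
finger_gap: 0.0003
time: 10.9
tcp_pos: [0.6003, -0.0479, 0.0767]
tool_rot: [0.271, 0.653, -0.271, 0.653]
wrist_force: [-0.2, 0.1, 0.3]
finger_gap: -0.0001
```

```bash
python3 -m pendant '[[-1,[-15,0,0],0],[-1,[-15,0,0],0],[-1,[0,-41.8,6.3],0],[-1,[0,-41.8,6.3],0],[-1,[0,-41.8,6.3],0],[-1,[0,-41.8,6.3],0],[-1,[0,-41.8,6.3],0],[-1,[0,0,0],0]]'; python3 -m pendant '[[-1,[0,0,0],0],[-1,[0,0,0],0]]';python3 go.py 0.4751 -0.218 0.085;python3 - <<'E'
from h import *
p,d=robot.get_image("wrist"); cv2.imwrite("pics/w5.png",p[:,:,::-1])
E
```

```text
time: 11.7
tcp_pos: [0.473, -0.2216, 0.1091]
tool_rot: [0.272, 0.652, -0.273, 0.653]
wrist_force: [0.6, 0.0, -0.7]
finger_gap: -0.0004
time: 11.9
tcp_pos: [0.4759, -0.2176, 0.1084]
tool_rot: [0.271, 0.652, -0.271, 0.654]
wrist_force: [0.0, -0.7, -0.7]
finger_gap: 0.0001
11.9 [ 0.4759 -0.2176  0.1084]
[[ 0.002  0.708  0.706]
 [-0.001  0.706 -0.708]
 [-1.     0.001  0.002]]
shift mm [23.4 -0.9 -0.4]
```

View pics/w5.png

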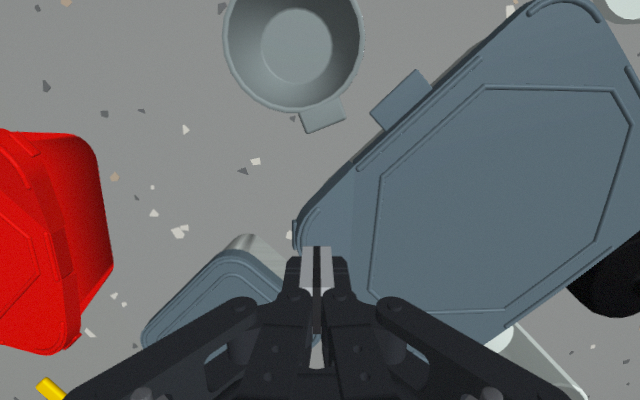

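The fingertip at (317,255) is over the front-right corner, still sprung; the small box at (220,290) is much lower. Pressing.

```bash
python3 -m pendant '[[-1,[13,-0.5,-0.5],0],[-1,[10,0,0],0],[-1,[1.5,0,0],0],[-1,[1,0,0],0],[-1,[1,0,0],0],[-1,[0,0,0],0]]'; python3 -m pendant '[[-1,[1,0,0],0],[-1,[1,0,0],0],[-1,[0,0,0],0]]'; python3 -m pendant '[[-1,[0.8,0,0],0],[-1,[0.8,0,0],0],[-1,[0,0,0],0]]'
```

```text
time: 12.55
tcp_pos: [0.474, -0.2169, 0.0807]
tool_rot: [0.271, 0.654, -0.271, 0.653]
wrist_force: [-1.4, 2.2, 4.9]
finger_gap: 0.0001
time: 12.85
tcp_pos: [0.4736, -0.2172, 0.0779]
tool_rot: [0.271, 0.654, -0.271, 0.653]
wrist_force: [0.4, 0.5, -0.1]
finger_gap: 0.0002
time: 13.15
tcp_pos: [0.4738, -0.2177, 0.0768]
tool_rot: [0.271, 0.653, -0.271, 0.653]
wrist_force: [-0.3, 0.4, 0.1]
finger_gap: 0.0
```

```bash
python3 -m pendant '[[-1,[-20,0,0],0],[-1,[-40,0,0],0],[-1,[-30,20,-25],-0.131],[-1,[-30,20,-25],-0.131],[-1,[-30,10,-21],-0.131],[-1,[0,0,0],-0.131],[-1,[0,0,0],-0.131],[-1,[0,0,0],-0.131]]'; python3 -m pendant '[[-1,[0,0,-30],0],[-1,[0,0,-30],0],[-1,[0,0,0],0],[-1,[0,0,0],0]]'
python3 - <<'E'
from h import *
st=robot.state();print(st["time"],st["tcp_pos"],st["wrist_force"])
p,d=robot.get_image("wrist"); cv2.imwrite("pics/w6.png",p[:,:,::-1])
W=cloud("wrist",d,st)
T=dict(FL=(.4785,-.0456),FR=(.4751,-.218),BL=(.6009,-.048),BR=(.5975,-.2204),mid=(.538,-.133),midL=(.54,-.05),midR=(.537,-.215))
for k,(x,y) in T.items():
    q=W[(np.hypot(W[...,0]-x,W[...,1]-y)<.005)&(W[...,2]>.05)]; print(k,len(q),np.median(q[:,2]).round(4) if len(q) else None)
pt,dt=robot.get_image("top"); cv2.imwrite("pics/t6.png",pt[:,:,::-1])
ps,ds=robot.get_image("side"); cv2.imwrite("pics/s6.png",ps[:,:,::-1])
E
```

```text
time: 13.95
tcp_pos: [0.4498, -0.1354, 0.2278]
tool_rot: [-0.002, 0.707, 0.002, 0.708]
wrist_force: [0.3, 0.9, -1.0]
finger_gap: 0.0001
time: 14.35
tcp_pos: [0.3898, -0.1357, 0.2274]
tool_rot: [0.0, 0.707, -0.001, 0.708]
wrist_force: [-0.5, -0.0, 0.2]
finger_gap: -0.0003
14.35 [ 0.38979851 -0.13571877  0.22739409] [-0.49811082 -0.0131834   0.23550258]
FL 63 0.0768
FR 64 0.0768
BL 0 None
BR 0 None
mid 0 None
midL 0 None
midR 0 None
```

View pics/w6.png

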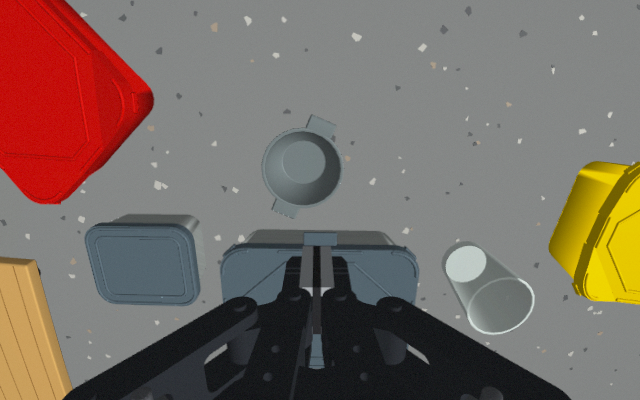

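View pics/s6.png

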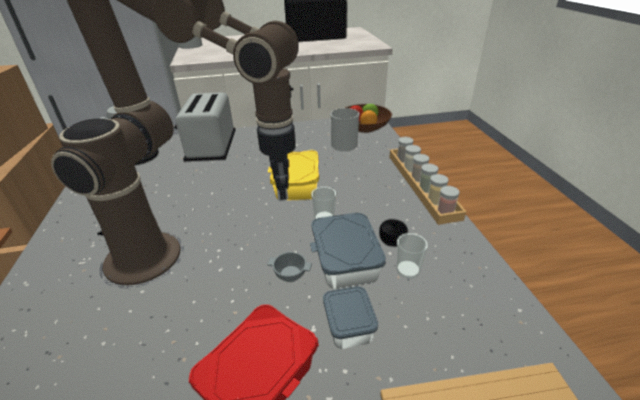

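I backed off the wrong way for the back corners: only the front is visible, and both front pads read 76.8 mm, level. Side view: the box and bystanders are where they were. Move forward to see the back corners.

```bash
python3 -m pendant '[[-1,[-10,0,30],0],[-1,[-10,0,45],0],[-1,[-10,0,45],0],[-1,[-10,0,45],0],[-1,[0,0,45],0],[-1,[0,0,20],0],[-1,[0,0,0],0],[-1,[0,0,0],0]]'
python3 - <<'E'
from h import *
st=robot.state();print(st["time"],st["tcp_pos"],st["wrist_force"])
p,d=robot.get_image("wrist"); cv2.imwrite("pics/w7.png",p[:,:,::-1])
W=cloud("wrist",d,st)
T=dict(FL=(.4785,-.0456),FR=(.4751,-.218),BL=(.6009,-.048),BR=(.5975,-.2204),mid=(.538,-.133),midL=(.54,-.05),midR=(.537,-.215))
for k,(x,y) in T.items():
    q=W[(np.hypot(W[...,0]-x,W[...,1]-y)<.005)&(W[...,2]>.05)]; print(k,len(q),np.median(q[:,2]).round(4) if len(q) else None)
m=(W[...,2]>.07)&(W[...,2]<.088)&(abs(W[...,1]+.132)<.13)&(W[...,0]>.45)&(W[...,0]<.635)
hsv=cv2.cvtColor(p,cv2.COLOR_RGB2HSV);m&=(hsv[...,1]>40)
n,l,s,c=cv2.connectedComponentsWithStats(m.astype(np.uint8)); P=W[l==1+np.argmax(s[1:,4])]
print(cv2.minAreaRect((P[:,:2]*1000).astype(np.float32)))
E
```

```text
time: 15.3
tcp_pos: [0.6197, -0.1355, 0.2661]
tool_rot: [0.0, 0.708, 0.0, 0.706]
wrist_force: [0.5, -0.1, -0.4]
finger_gap: 0.0001
15.3 [ 0.61971177 -0.13548686  0.26610078] [ 0.51791656 -0.12333918 -0.40757264]
FL 97 0.0766
FR 97 0.077
BL 75 0.0767
BR 74 0.0769
mid 1210 0.4098
midL 92 0.0771
midR 93 0.0769
((537.80859375, -133.12161254882812), (206.24217224121094, 158.4832305908203), 88.82232666015625)
```

View pics/w7.png

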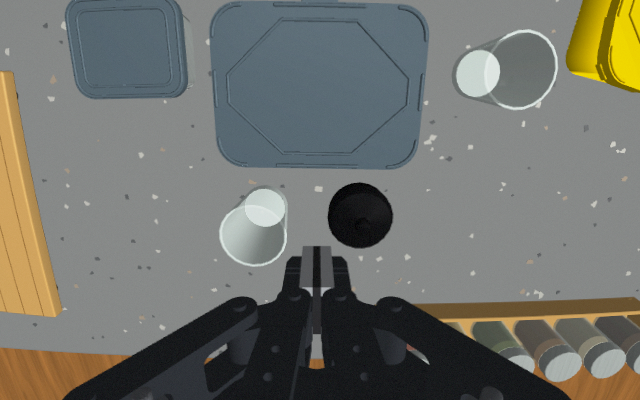

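View pics/t6.png

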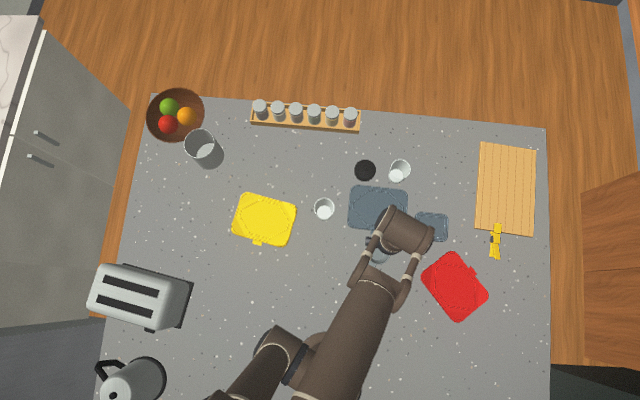

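The wrist view shows the whole lid at about (318,85) uniformly flat. All four pads read 76.6–77.0 mm against 76.9–77.1 mm at the lid's sides. The box has not moved beyond 0.5 mm, and the bystanders are in place. Handing in.

```bash
python3 -c "
from rig import robot
print(robot.job_done(), robot.state()['time'])"
```

```text
the job is handed in; nothing more can be done
the job is handed in; nothing more can be done
```

All four corners of the slate lid are pressed shut, and I handed the job in at about 15.3 s. I used shut fingertips on each pad in turn: front left, back right, back left, front right. At each corner the force was 5–9 N in the last reading before it gave way, then fell to about zero as it snapped.

**Corners:** in the last wrist depth picture the four pads read 76.6–77.0 mm, level with the lid's sides at 76.9–77.1 mm. The lid looks flat all round.

**Box and bystanders:** the box centre moved about 0.5 mm or less and its heading about 0.06°, both within measurement noise. The tumblers, salt cellar, egg poacher, small box and canister look to be where they started. I judged that by eye from the pictures rather than measuring it.

**Check that failed:** the first depth check after the last press showed only the front pads, because I had backed the arm the wrong way. I repeated it with the back corners in view. The reading at the lid's centre was no use even then, because a point well above the lid was picked up there. At hand-in the tool was about 0.19 m above the lid's height, touching nothing.

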